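Seat the water wheel in a model mill

TASK

Fit the paddle wheel to the crib mill's stand: draw the sliding keeper back, roll the wheel along the two rails without lifting it off them until its axle drops into both V-notches and lies level, then slide the keeper fully home over the axle. Leave the plain disc wheel parked on its end of the rails, and do not disturb the glue bottle, the cottage or the brush.

Things in the scene. Friction and masses are not known exactly. Their poses are not given: they have to be found in the camera images.
- stand: fixed wooden mill stand, origin under its centre; y runs along its two rails, x along a seated axle. Base board 150 (x) x 310 (y) x 14 mm. Rails: upright cheeks 16 mm thick, 58 to 74 mm either side of the centre, 300 mm long, flat tops 80 mm up, nothing between them above the base; 12 mm high end stops. A bracket 60 mm high, 34 wide, reaches out at y = 0 to x = -180 mm.
- seat (a point): point on the stand, 74.5 mm above its middle, where the wheel's centre lies once the axle is in both notches. At its y each rail has a 90 degree V-notch, 28 mm wide and 14 mm deep. Up on the rails an axle's centre is 86 mm above the table. Axes as the stand's.
- waterwheel: paddle wheel: wooden, ten flat paddles, 80 mm across, 22 mm wide, amid a steel axle 12 mm thick, 184 mm long; 0.2-0.4 kg. Origin at its centre, x along the axle. Hub 24 mm across to 14 mm either side, collars 20 mm across at 49 to 54 mm, bare axle between. It hangs between the rails, axle lying on their tops near one or other end (85 to 120 mm from the notches), and rolls freely.
- flywheel: the plain disc wheel: the same steel axle, hub and collars, but a smooth wooden disc 68 mm across and 16 mm thick without paddles. Parked across the rails on the other side of the notches from the paddle wheel. Origin at its centre, x axis along the axle.
- keeper (a joint): sliding keeper, in m: 0 = fully home, its steel tongue over the notch of the -x rail; grows as it is drawn out along the stand's -x; 0.050 = fully back. Drawn less than 35 mm, the tongue (24 mm wide, underside 83 mm, top 91 mm above the table) bars the axle's way; 45 mm or more is clear. It stays where it is left; about 2 N moves it.
- keeper_grip (a point): centre of the top of the keeper's upright wooden grip, 128 mm above the table. The grip is 24 mm (stand's x) by 20 mm (stand's y) and stands 37 mm above the steel tongue; with the keeper home it is 112 mm from the stand's centre on the -x side.
- glue: white glue bottle, 54 mm across, 165 mm tall, standing near one end of the rails; origin under its centre. Leave alone.
- cottage: model cottage, about 85 x 86 mm, 98 mm tall, standing near the other end of the rails; origin under its centre. Leave alone.
- brush: brush 170 mm long lying on the table beyond the stand's +x side, along its own x axis. Leave alone.
Mind the look-alikes: they are no part of the job. Leave any turquoise or yellow look-alike of the waterwheel alone.

How it is judged (in metres and radians):
On the way, in this order (a step that is already met when the one before it is completed fails the run):
1. the keeper is drawn back clear of the axle's way (value of joint keeper above 0.03 m), for 0.1 s.
2. the paddle wheel's axle rests level in both notches (z of waterwheel in the frame of stand between 0.0705 and 0.0775 m and y of waterwheel in the frame of stand between -0.004 and 0.004 m and x of waterwheel in the frame of stand between -0.01 and 0.01 m and angle between the x axis of waterwheel and the x axis of stand, either way round below 0.03 rad), for 0.2 s.
At the end, for the whole second after the job is handed in: Paddle wheel at rest in both notches: centre within 4 mm along the rails and 10 mm across, 70.5 to 77.5 mm up, axle within 0.03 rad of level and square; keeper within 5 mm of fully home; plain disc wheel within 20 mm of its start (all of step 2 and linear speed of waterwheel below 0.01 m/s and angular speed of waterwheel below 0.15 rad/s and value of joint keeper below 0.005 m and distance of flywheel from where it was at the start of the episode below 0.02 m); the robot touches nothing.
It fails at once if the paddle wheel is lifted more than 15 mm off the rails (z of waterwheel in the frame of stand above 0.101 m).
It fails at once if the plain disc wheel is moved by more than 20 mm (distance of flywheel from where it was at the start of the episode above 0.02 m).
It fails at once if the glue bottle is moved by more than 25 mm (distance of glue from where it was at the start of the episode above 0.025 m).
It fails at once if the model cottage is moved by more than 25 mm (distance of cottage from where it was at the start of the episode above 0.025 m).
It fails at once if the brush is moved by more than 25 mm (distance of brush from where it was at the start of the episode above 0.025 m).
It also fails if it takes over 62 s, if anything falls off the work surface, if the arm or the gripper's body presses on something with over 40 N, if the wrist force passes 120 N, or if a joint passes its speed limit or range.

ROBOT

A 6-joint arm with a two-finger parallel gripper is mounted at the origin on the work surface. World frame = base frame: x ahead of the robot, y to its left, z up, the work surface at z = 0. Lengths are in m, angles in degrees, forces in N, time in s.
With the tool pointing down it reaches from about 0.35 to 0.875 m from the base axis. Payload 4.2 kg.
Tool frame: the origin (TCP) lies midway between the tips of the shut fingers; the grasp point (between the pads) lies 19 mm behind it; z points along the fingers, y is the line along which they close (so a half turn about z gives the same grasp; the last joint's range is limited). The gripper opens to 87 mm and grips with 3 to 60 N. Pads are 19 mm wide; open, the fingers measure 117 mm over their backs; the gripper's body (75 mm by 190 mm) begins 51 mm behind the grasp point.
Start: joints at [-53.308, 22.042, 0.453, 0, -68.411, -14.817], TCP at [0.233, -0.58, 0.223] pointing down, gripper open.
Joint ranges: [-179.83, 179.83], [-69.29, 118.12], [-61.27, 80.66], [-181.25, 117.63], [-171.15, -9.14], [-177.46, 177.46]. Speed limits (degrees/s): [159.86, 159.86, 180, 180, 180, 180].

INTERFACE

Orientations are given as a 3x3 rotation matrix whose columns are the frame's x, y, z axes.
In Python, from station import * gives the robot as it stands.
- The arm moves only by the tool move_arm, never from a script. Its argument "targets" is text: rows parted by semicolons, each of 4 numbers parted by spaces: the shift along the world's x, y, z in units of 25 mm (1.0 is 25 mm), then the turn about the world's z in units of 5 degrees (1.0 is 5 degrees). In form: tx ty tz spin; .... A call has 1 to 10 rows; each row shifts and turns the commanded pose from where the row before left it; what a row does not reach is not made up. A row lasts 1/12 s, in which the tool goes at most 41.7 mm and 7.16 degrees, less where a joint would pass 70% of its speed; a pose out of reach is approached as far as the arm can. A call is refused whole if a number of a shift passes 1 or a number of a turn 1, either way. A call with a gripper value outside its range is refused whole. "gripper" is the finger opening in mm, from 0 to 87, set as the call begins (left out, the last holds). The fingers move at their own pace and stop on an object; the grip force is fixed at half the most. Time passes only in rows, so rows that do not move let the fingers close. It gives the time, the measured TCP pose, the force, the opening and the grip force at its end, in the units of the state.
- sense(): the state, without advancing time (a new reading comes with each control period).
- capture(name): name is "side" or "top" or "wrist"; returns a dict with "image" (400x640x3 uint8, blue, green, red), "fx", "fy", "cx", "cy" (pixels), "world_from_camera" (4x4, takes a point from camera to world coordinates); the wrist camera has in their place "hand_eye" (4x4, takes a point from camera to tool coordinates, whose origin is the TCP and whose axes are the flange's). Camera axes: x right, y up, looking along -z (the intrinsics and any distortion apply to the point x, -y, -z); pixel columns grow to the right and rows downward; lengths in m; the calibration is good to about 2 mm. A picture is of the moment at which its call begins: read the wrist's pose just before it. There is no depth.
- finish_job(): hands the job in; it is judged then, once.
The state is a dict: "time_s": time; "joints": joint angles; "joint_velocities": joint speeds; "effort": joint torques, N m; "tcp_pos": TCP position; "ee_rot": TCP orientation; "wrist_force": force on the tool from outside, world axes, zero at the start; "moment": the same for the moment, N m; "gripper_width": opening from 0.0 (shut) to 1.0 (fully open); "gripper_force": force on a finger pad.
Only numpy, scipy, OpenCV 4.12 (cv2) and the standard library are available. Lean on these libraries where they do the work, as an engineer would, in place of code of your own. Each camera call takes 0.05 s, during which the arm holds its last target. There are 200 camera calls.

## Working session

There is one attempt and no reset: what is moved stays moved. The work goes in short steps, Python scripts to look and compute and a tool call to move; the robot and the scene stay as the last step left them, time stands still between calls to the robot, and variables do not carry over. Pictures are saved under pics/ and viewed, at most 10 in all, crops included, and the job is handed in when it is done.

Besides the shell and the picture viewer there is one more tool, called after "Call:" as name(argument=value, ...) on one line, values as JSON. move_arm: Moves the arm, as the interface text tells. Its arguments: {"type":"object","properties":{"targets":{"type":"string"},"gripper":{"type":"number"}},"required":["targets"]}

```bash
mkdir -p pics; python3 - <<'E'
from station import *
import cv2, numpy as np
np.set_printoptions(precision=4,suppress=True)
for n in ["top","side"]:
    c=capture(n); cv2.imwrite(f"pics/{n}0.png",c["image"]); print(n,c["fx"],c["fy"],c["cx"],c["cy"],[k for k in c]); print(np.array(c["world_from_camera"]))
s=sense(); print(s)
E
```

```text
top 380.23401951314094 380.23401951314094 320.3306875563562 194.46525246560586 ['image', 'fx', 'fy', 'cx', 'cy', 'world_from_camera']
[[ 0.016   0.9987 -0.049   0.5707]
 [-0.9994  0.0176  0.0311  0.0553]
 [ 0.0319  0.0484  0.9983  0.9368]
 [ 0.      0.      0.      1.    ]]
side 518.0808688950195 518.0808688950195 323.57847396602335 196.47841317538274 ['image', 'fx', 'fy', 'cx', 'cy', 'world_from_camera']
[[-0.8943  0.3278 -0.3047  0.1937]
 [-0.4474 -0.6719  0.5902  0.8082]
 [-0.0113  0.6641  0.7475  1.0667]
 [ 0.      0.      0.      1.    ]]
{'time_s': 0.1, 'joints': array([-53.3084,  22.0872,   0.3881,  -0.024 , -68.4124, -14.8154]), 'joint_velocities': array([ 0.1002, -0.0385,  0.1551,  0.0678, -0.0459, -0.0533]), 'effort': array([ -0.0005, -39.1689,  18.7936,   4.2319,   0.0135,  -0.0001]), 'tcp_pos': array([ 0.2327, -0.5795,  0.2216]), 'ee_rot': array([[-0.928 , -0.3725, -0.0008],
       [-0.3725,  0.928 ,  0.0018],
       [ 0.0001,  0.002 , -1.    ]]), 'wrist_force': array([ 0.8067, -0.0386,  0.6866]), 'moment': array([0.0109, 0.0047, 0.0024]), 'gripper_force': 0.0, 'gripper_width': 1.001510923163292}
```

View pics/top0.png

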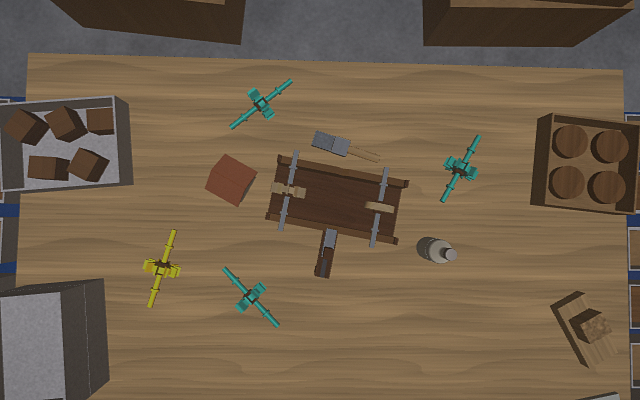

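View pics/side0.png

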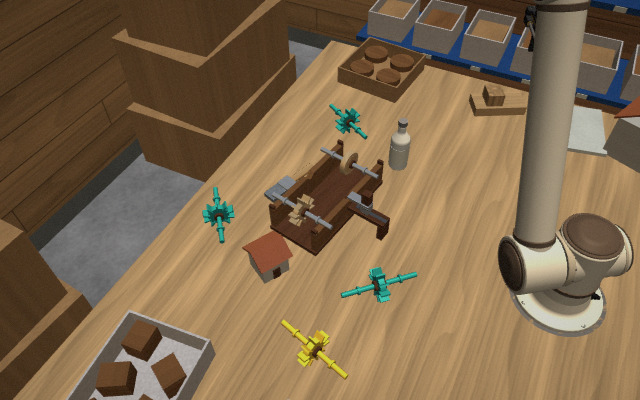

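The top view shows the paddle wheel at px (289,190), the disc wheel at (379,207), the keeper and bracket at (328,250), the cottage at (231,180), the bottle at (440,250) and the brush at (345,147). I'll segment the axles and refine these.

```bash
cat > h.py <<'E'
from station import *
import cv2, numpy as np
np.set_printoptions(precision=4,suppress=True)
def ray(c,u,v):
    T=np.array(c["world_from_camera"]); d=T[:3,:3]@np.array([(u-c["cx"])/c["fx"],-(v-c["cy"])/c["fy"],-1]); return T[:3,3],d
def onz(c,u,v,z):
    o,d=ray(c,u,v); return o+d*(z-o[2])/d[2]
def proj(c,p):
    T=np.array(c["world_from_camera"]); q=T[:3,:3].T@(np.array(p)-T[:3,3]); return np.array([c["cx"]+c["fx"]*q[0]/-q[2], c["cy"]-c["fy"]*q[1]/-q[2]])
E
python3 - <<'E'
from h import *
c=capture("top"); im=c["image"]
hsv=cv2.cvtColor(im,cv2.COLOR_BGR2HSV)
m=((hsv[...,1]<75)&(hsv[...,2]>70)).astype(np.uint8)*255
roi=np.zeros_like(m); roi[125:290,255:415]=255; m&=roi
n,l,st,ce=cv2.connectedComponentsWithStats(m)
for i in range(1,n):
    if st[i,4]>25:
        ys,xs=np.where(l==i); r=cv2.minAreaRect(np.c_[xs,ys].astype(np.float32)); print(i,st[i],ce[i],r, onz(c,*ce[i],.086))
x=cv2.resize(im[130:285,200:415],None,fx=3.7,fy=3.7,interpolation=cv2.INTER_CUBIC); cv2.imwrite("pics/c1.png",x)
E
```

```text
1 [311 130  40  26 587] [330.8024 142.6695] ((330.6499938964844, 142.55001831054688), (36.366188049316406, 16.443843841552734), 18.43494987487793) [0.7299 0.007  0.086 ]
2 [287 150  12  34 192] [292.7969 166.6354] ((293.0655212402344, 166.50872802734375), (8.1941499710083, 34.03215408325195), 7.594643592834473) [0.6739 0.0916 0.086 ]
3 [378 167  11  34 187] [383.2674 183.4652] ((383.1065979003906, 183.50759887695312), (8.122163772583008, 33.62860870361328), 4.0856170654296875) [ 0.6398 -0.1129  0.086 ]
6 [278 196  12  36 196] [283.2704 213.1837] ((283.3864440917969, 213.35153198242188), (7.335085391998291, 35.35379409790039), 7.594643592834473) [0.5692 0.1107 0.086 ]
7 [369 213  12  35 190] [374.3632 230.1316] ((374.4351501464844, 230.0511932373047), (7.302577972412109, 34.70185089111328), 6.709836959838867) [ 0.5346 -0.0937  0.086 ]
8 [321 228  16  29 217] [329.1982 238.5253] ((328.51922607421875, 242.90383911132812), (11.178619384765625, 28.632957458496094), 11.309932708740234) [0.5144 0.0074 0.086 ]
```

View pics/c1.png

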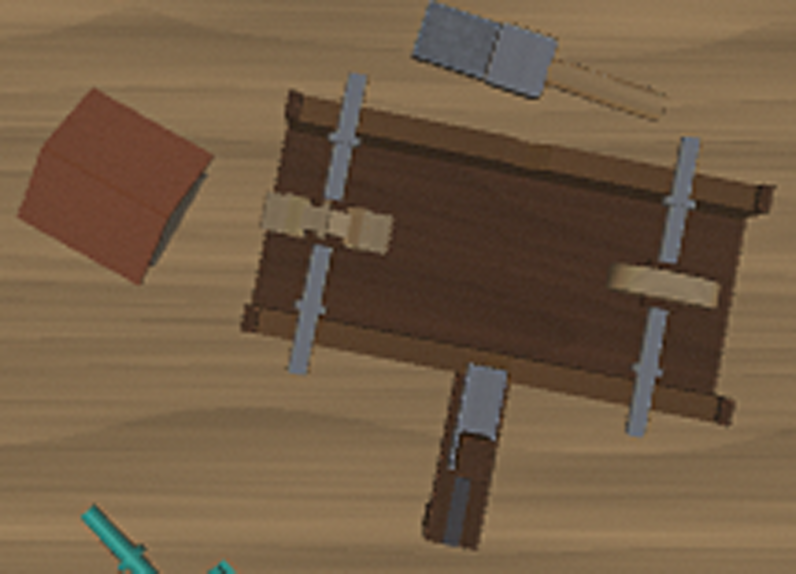

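The crop shows the stand outline and end-stop corners at about (291,90), (775,186), (733,425) and (242,330). Paddle-wheel axle ends are at (357,73)/(299,374), disc axle ends at (690,138)/(637,436), and the keeper tongue and grip near (480,400)/(475,450).

```bash
python3 - <<'E'
from h import *
c=capture("top"); k=215*3.7//1/215; f=lambda x,y,z: onz(c,200+(x+.5)/3.7-.5,130+(y+.5)/3.7-.5,z)
C=[f(*p,.092) for p in [(288,90),(775,186),(733,425),(242,330)]]
print("stops",C); ce=sum(C)/4
for a,b in [(0,1),(3,2),(3,0),(2,1)]: d=C[a]-C[b]; print(np.linalg.norm(d),np.degrees(np.arctan2(d[1],d[0])))
print("centre",ce)
yd=(C[0]-C[1]+C[3]-C[2]); th=np.arctan2(yd[1],yd[0])-np.pi/2
W=[f(357,74,.086),f(299,374,.086)];F=[f(690,138,.086),f(637,436,.086)]
for a,b in (W,F): d=a-b; print((a+b)/2,np.linalg.norm(d),np.degrees(np.arctan2(d[1],d[0])))
print("th",np.degrees(th))
R=np.array([[np.cos(th),-np.sin(th)],[np.sin(th),np.cos(th)]])
for n,p in [("W",sum(W)/2),("F",sum(F)/2),("tongue tip L",f(470,366,.091)),("tip R",f(508,372,.091)),("grip TR far",f(496,438,.128)),("grip",f(460,434,.128)),("brk",f(477,548,.06))]: print(n,R.T@(p-ce)[:2])
print("keepergrip home pred",ce[:2]+R@[-.112,0])
hsv=cv2.cvtColor(c["image"],cv2.COLOR_BGR2HSV)
E
```

```text
stops [array([0.7008, 0.126 , 0.092 ]), array([ 0.6484, -0.17  ,  0.092 ]), array([ 0.5037, -0.1452,  0.092 ]), array([0.5562, 0.1502, 0.092 ])]
0.30057039875036007 79.95082132477619
0.3000502226926898 79.93272165464518
0.14671853945947996 170.47987068780367
0.14680944236471455 170.27652076952936
centre [ 0.6023 -0.0097  0.092 ]
[0.6213 0.1005 0.086 ] 0.18491868337188586 -9.752129063709916
[ 0.5866 -0.1037  0.086 ] 0.1841721330642093 -9.639534611544239
th -10.058220672550496
W [-0.0005  0.1119]
F [ 0.001  -0.0952]
tongue tip L [-0.0687  0.0116]
tip R [-0.0679 -0.0115]
grip TR far [-0.105  -0.0088]
grip [-0.1067  0.0119]
brk [-0.1789 -0.0157]
keepergrip home pred [0.492  0.0098]
```

Sizes check out: 300.3 mm stand length, 146.8 mm width and 184–185 mm axles. The stand centre is (0.602, -0.010) with yaw -10°, the paddle wheel is at stand y +112 mm, and the disc is at -95 mm. Now moving above the keeper grip.

Call:
move_arm(targets="0.43 0.98 0 -0.27;0.43 0.98 0 -0.27;0.43 0.98 0 -0.27;0.43 0.98 0 -0.27;0.43 0.98 0 -0.27;0.43 0.98 0 -0.27;0.43 0.98 0 -0.27;0.43 0.98 0 -0.27;0.43 0.98 0 -0.27;0.43 0.98 0 -0.27", gripper=50)

```text
time_s: 1.03
tcp_pos: [0.3406, -0.3337, 0.2225]
ee_rot: [[-0.99, -0.144, 0.0], [-0.144, 0.99, 0.0], [-0.0, 0.0, -1.0]]
wrist_force: [0.2, 0.4, 1.1]
gripper_width: 0.575
gripper_force: 0.0
```

Call:
move_arm(targets="0.43 0.98 0 -0.27;0.43 0.98 0 -0.27;0.43 0.98 0 -0.27;0.43 0.98 0 -0.27;0.43 0.98 0 -0.27;0.43 0.98 0 -0.27;0.43 0.98 0 -0.27;0.43 0.98 0 -0.27;0.43 0.98 0 -0.27;0.43 0.98 0 -0.27")

```text
time_s: 1.87
tcp_pos: [0.4481, -0.0886, 0.2226]
ee_rot: [[-0.996, 0.09, 0.0], [0.09, 0.996, 0.0], [-0.0, 0.0, -1.0]]
wrist_force: [1.5, -1.4, -0.3]
gripper_width: 0.575
gripper_force: 0.0
```

Call:
move_arm(targets="0.43 0.98 0 -0.24;0.43 0.98 0 -0.24;0.43 0.98 0 -0.24;0.43 0.98 0 -0.24;0 0 0 0;0 0 0 0;0 0 0 0")

```text
time_s: 2.45
tcp_pos: [0.4904, 0.0078, 0.2223]
ee_rot: [[-0.985, 0.172, -0.001], [0.172, 0.985, -0.0], [0.001, -0.0, -1.0]]
wrist_force: [-0.4, -0.3, -0.7]
gripper_width: 0.575
gripper_force: 0.0
```

```bash
python3 - <<'E'
from h import *
s=sense(); print(s["tcp_pos"],s["ee_rot"],s["time_s"],s["wrist_force"])
c=capture("wrist"); cv2.imwrite("pics/w1.png",c["image"]); print(np.array(c["hand_eye"]),c["fx"],c["cx"],c["cy"])
E
```

```text
[0.4904 0.0078 0.2223] [[-0.9851  0.172  -0.001 ]
 [ 0.172   0.9851 -0.0002]
 [ 0.0009 -0.0004 -1.    ]] 2.45 [-0.3583 -0.3245 -0.7483]
[[ 0.0009  0.9549  0.297   0.0816]
 [ 1.     -0.001   0.0002  0.0001]
 [ 0.0005  0.297  -0.9549 -0.1633]
 [ 0.      0.      0.      1.    ]] 293.51258975304955 317.8588844333398 201.99070857266162
```

View pics/w1.png

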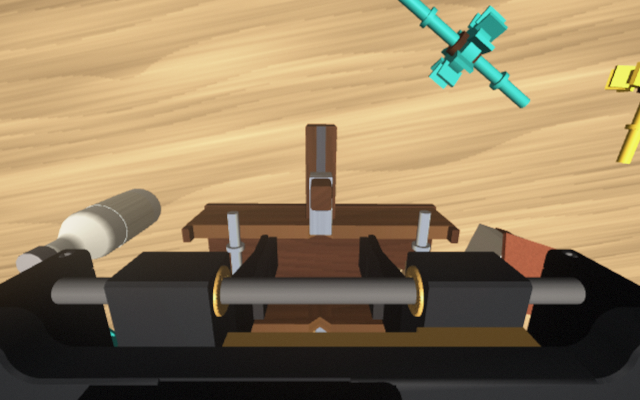

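The wrist view shows the keeper grip centred at px (321,193), about 3 mm toward tool +y, which agrees with the top view. Descending to grip it.

Call:
move_arm(targets="0 0.12 -0.8 0;0 0 -0.8 0;0 0 -0.8 0;0 0 -0.8 0;0 0 -0.8 0;0 0 -0.4 0;0 0 -0.4 0;0 0 0 0;0 0 0 0")

```text
time_s: 3.25
tcp_pos: [0.4905, 0.0101, 0.1025]
ee_rot: [[-0.985, 0.173, -0.001], [0.173, 0.985, -0.0], [0.001, -0.001, -1.0]]
wrist_force: [0.5, 0.1, 0.6]
gripper_width: 0.572
gripper_force: 0.0
```

Call:
move_arm(targets="0 0 0 0;0 0 0 0;0 0 0 0;0 0 0 0;0 0 0 0;0 0 0 0", gripper=5)

```text
time_s: 3.75
tcp_pos: [0.4908, 0.0106, 0.1028]
ee_rot: [[-0.985, 0.172, -0.0], [0.172, 0.985, -0.001], [0.0, -0.001, -1.0]]
wrist_force: [0.4, -1.2, 1.8]
gripper_width: 0.226
gripper_force: 30.0
```

Call:
move_arm(targets="-0.2 0.035 0 0;-0.2 0.035 0 0;-0.2 0.035 0 0;-0.2 0.035 0 0;-0.2 0.035 0 0;-0.2 0.035 0 0;-0.2 0.035 0 0;-0.2 0.035 0 0;-0.2 0.035 0 0;0 0 0 0")

```text
time_s: 4.58
tcp_pos: [0.4481, 0.0185, 0.1029]
ee_rot: [[-0.985, 0.17, 0.007], [0.17, 0.985, -0.001], [-0.007, 0.0, -1.0]]
wrist_force: [10.2, -11.4, -5.8]
gripper_width: 0.225
gripper_force: 30.0
```

Call:
move_arm(targets="-0.04 0.007 0 0;-0.04 0.007 0 0;0 0 0 0")

```text
time_s: 4.83
tcp_pos: [0.4481, 0.0186, 0.1029]
ee_rot: [[-0.985, 0.17, 0.009], [0.17, 0.985, -0.001], [-0.009, 0.001, -1.0]]
wrist_force: [16.2, -17.0, -10.6]
gripper_width: 0.23
gripper_force: 30.0
```

Hit the back stop after 43 mm of travel, so the keeper started about 6 mm drawn. Easing off, releasing and lifting.

Call:
move_arm(targets="0.12 -0.06 0 0;0 0 0 0")

```text
time_s: 5.0
tcp_pos: [0.4482, 0.0183, 0.1029]
ee_rot: [[-0.985, 0.172, 0.003], [0.172, 0.985, 0.001], [-0.002, 0.002, -1.0]]
wrist_force: [4.3, -4.0, -1.2]
gripper_width: 0.227
gripper_force: 30.0
```

Call:
move_arm(targets="0 0 0 0;0 0 0 0;0 0 0 0;0 0 0.7 0;0 0 1 0;0 0 1 0;0 0 0.6 0;0 0 0 0", gripper=45)

```text
time_s: 5.67
tcp_pos: [0.4483, 0.0186, 0.1881]
ee_rot: [[-0.985, 0.171, 0.006], [0.171, 0.985, 0.002], [-0.006, 0.003, -1.0]]
wrist_force: [-0.0, 0.0, -0.1]
gripper_width: 0.511
gripper_force: 0.0
```

```bash
python3 - <<'E'
from h import *
s=sense(); p=s["tcp_pos"]; print(p)
c=np.array([.6023,-.0097]);t=np.radians(-10.0);R=np.array([[np.cos(t),-np.sin(t)],[np.sin(t),np.cos(t)]])
print("R",R)
for q in [(.0315,.1119),(.0315,0)]:
    w=c+R@q; print(q,w,"units",(w-p[:2])/.025)
E
```

```text
[0.4483 0.0186 0.1881]
R [[ 0.9848  0.1736]
 [-0.1736  0.9848]]
(0.0315, 0.1119) [0.6528 0.095 ] units [8.1772 3.0553]
(0.0315, 0) [ 0.6333 -0.0152] units [ 7.4    -1.3527]
```

Call:
move_arm(targets="0.9 0.34 0 0;0.9 0.34 0 0;0.9 0.34 0 0;0.9 0.34 0 0;0.9 0.34 0 0;0.9 0.34 0 0;0.9 0.34 0 0;0.9 0.34 0 0;0.98 0.34 0 0;0 0 0 0", gripper=40)

```text
time_s: 6.5
tcp_pos: [0.6538, 0.0959, 0.182]
ee_rot: [[-0.985, 0.172, -0.002], [0.172, 0.985, -0.0], [0.001, -0.001, -1.0]]
wrist_force: [0.4, -1.0, -0.2]
gripper_width: 0.456
gripper_force: 0.0
```

```bash
python3 - <<'E'
from h import *
print(sense()["tcp_pos"])
c=capture("wrist"); cv2.imwrite("pics/w2.png",c["image"])
E
```

```text
[0.6538 0.0959 0.182 ]
```

View pics/w2.png

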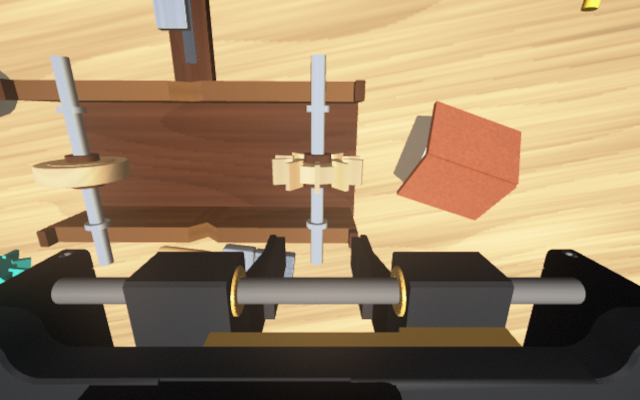

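The axle is at col 317.5 and vertical, so it is centred between the fingers and square. The near collar at (317,225) puts the TCP 32 mm from the wheel centre, midway between hub and collar. Descending and gripping.

Call:
move_arm(targets="0 0 -0.8 0;0 0 -0.8 0;0 0 -0.8 0;0 0 -0.7 0;0 0 -0.5 0;0 0 -0.4 0;0 0 -0.4 0;0 0 0 0;0 0 0 0")

```text
time_s: 7.3
tcp_pos: [0.651, 0.0942, 0.0747]
ee_rot: [[-0.985, 0.172, -0.001], [0.172, 0.985, -0.0], [0.001, -0.001, -1.0]]
wrist_force: [0.3, -1.2, 1.1]
gripper_width: 0.458
gripper_force: 0.0
```

Call:
move_arm(targets="0 0 0 0;0 0 0 0;0 0 0 0;0 0 0 0;0 0 0 0;0 0 0 0", gripper=5)

```text
time_s: 7.8
tcp_pos: [0.6516, 0.0945, 0.0755]
ee_rot: [[-0.985, 0.173, 0.001], [0.173, 0.985, 0.0], [-0.001, 0.001, -1.0]]
wrist_force: [-0.0, 0.9, 0.8]
gripper_width: 0.129
gripper_force: 30.0
```

Call:
move_arm(targets="-0.03 -0.15 0 0;-0.055 -0.31 0 0;-0.055 -0.31 0 0;-0.055 -0.31 0 0;-0.055 -0.31 0 0;-0.055 -0.31 0 0;-0.055 -0.31 0 0;-0.055 -0.31 0 0;-0.055 -0.31 0 0;0 0 0 0")

```text
time_s: 8.63
tcp_pos: [0.6394, 0.0264, 0.0754]
ee_rot: [[-0.985, 0.173, -0.0], [0.173, 0.985, -0.001], [0.0, -0.001, -1.0]]
wrist_force: [0.7, -1.0, 2.6]
gripper_width: 0.127
gripper_force: 30.0
```

Call:
move_arm(targets="-0.05 -0.31 0 0;-0.05 -0.31 0 0;-0.05 -0.31 0 0;-0.05 -0.31 0 0;-0.05 -0.28 0 0;-0.03 -0.14 0 0;0 0 0 0;0 0 0 0")

```text
time_s: 9.3
tcp_pos: [0.6314, -0.0139, 0.0737]
ee_rot: [[-0.985, 0.173, -0.003], [0.173, 0.985, -0.001], [0.003, -0.001, -1.0]]
wrist_force: [0.3, 0.3, -3.6]
gripper_width: 0.129
gripper_force: 30.0
```

```bash
python3 - <<'E'
from h import *
s=sense();print(s["tcp_pos"],s["wrist_force"])
c=capture("side"); cv2.imwrite("pics/s2.png",cv2.resize(c["image"][120:280,220:440],None,fx=3.6,fy=3.6,interpolation=cv2.INTER_CUBIC))
E
```

```text
[ 0.6314 -0.0139  0.0737] [ 0.3158  0.3289 -3.5919]
```

View pics/s2.png

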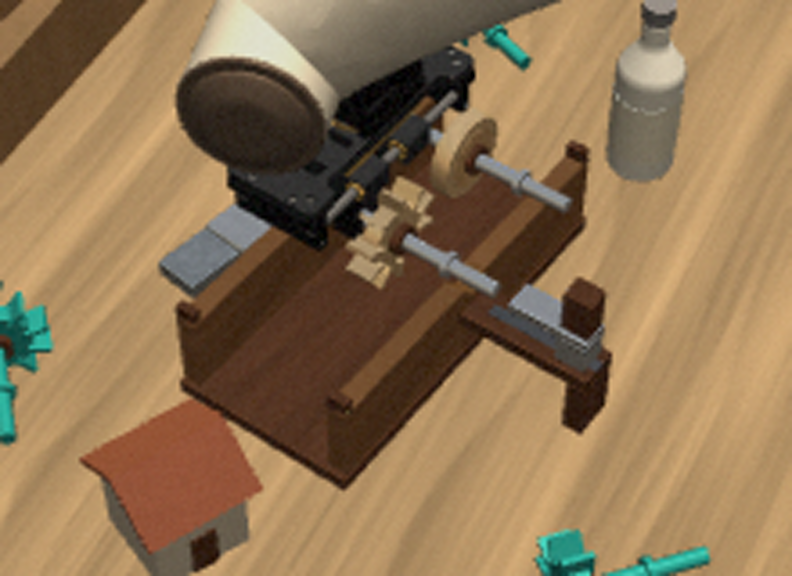

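The side view shows the wheel over the notches (axle end at crop px (495,290), keeper clear behind it). The force of -3.6 N says its weight is on the gripper. Lowering it in.

Call:
move_arm(targets="0 0 -0.1 0;0 0 -0.1 0;0 0 -0.1 0;0 0 -0.1 0;0 0 0 0")

```text
time_s: 9.77
tcp_pos: [0.6326, -0.0134, 0.0654]
ee_rot: [[-0.985, 0.172, -0.0], [0.172, 0.985, -0.001], [0.0, -0.001, -1.0]]
wrist_force: [-0.9, -1.0, -0.6]
gripper_width: 0.125
gripper_force: 30.0
```

Call:
move_arm(targets="0 0 0 0;0 0 0 0;0 0 0 0;0 0 0 0;0 0 0.2 0;0 0 0.6 0;0 0 1 0;0 0 1 0;0 0 1 0;0 0 0.6 0", gripper=35)

```text
time_s: 10.6
tcp_pos: [0.634, -0.0128, 0.1789]
ee_rot: [[-0.985, 0.172, 0.005], [0.172, 0.985, 0.0], [-0.005, 0.001, -1.0]]
wrist_force: [0.2, -0.6, -0.5]
gripper_width: 0.402
gripper_force: 0.0
```

Call:
move_arm(targets="-0.9 0.16 0.3 0;-0.9 0.16 0 0;-0.9 0.16 0 0;-0.9 0.16 0 0;-0.9 0.16 0 0;-0.9 0.16 0 0;-0.9 0.16 0 0;-0.6 0.1 0 0;0 0 0 0;0 0 0 0")

```text
time_s: 11.43
tcp_pos: [0.4602, 0.0178, 0.1836]
ee_rot: [[-0.985, 0.171, 0.002], [0.171, 0.985, 0.001], [-0.002, 0.001, -1.0]]
wrist_force: [-0.5, -1.0, -0.8]
gripper_width: 0.4
gripper_force: 0.0
```

```bash
python3 - <<'E'
from h import *
s=sense();print(s["tcp_pos"],s["wrist_force"])
c=capture("wrist"); cv2.imwrite("pics/w3.png",c["image"])
c=capture("side"); cv2.imwrite("pics/s3.png",cv2.resize(c["image"][140:260,240:400],None,fx=5,fy=5,interpolation=cv2.INTER_CUBIC))
E
```

```text
[0.4602 0.0178 0.1836] [-0.4742 -0.9882 -0.7614]
```

View pics/w3.png

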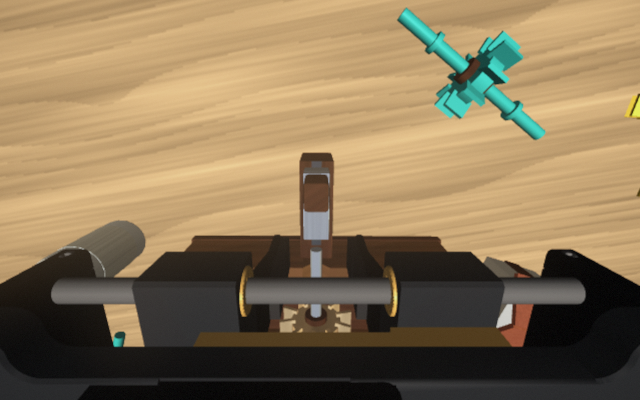

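View pics/s3.png

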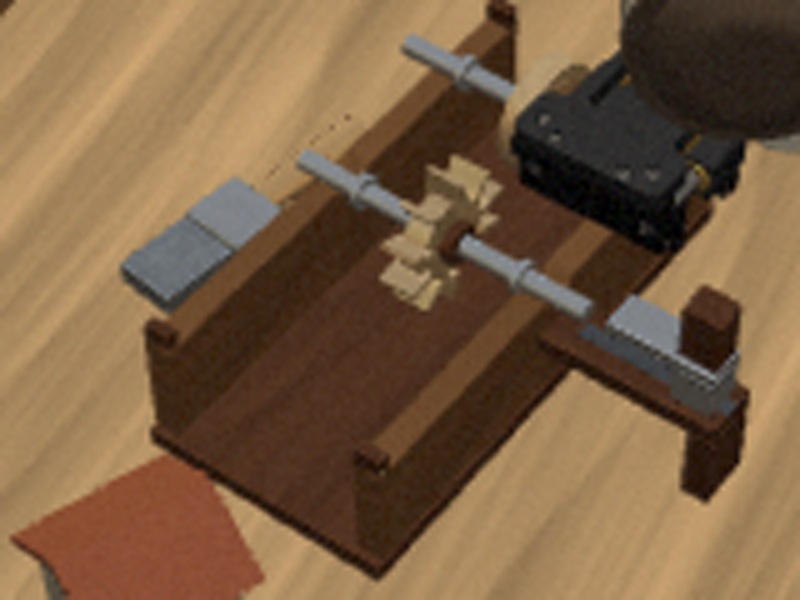

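Wrist view: the keeper grip is at px (317,193) with the axle end pointing at the tongue. Side crop: the axle lies from (305,158) to (590,308) and looks sunk in both notches. I'll check that numerically.

```bash
python3 - <<'E'
from h import *
c=capture("side"); ct=np.array([.6023,-.0097]);t=np.radians(-10.0);R=np.array([[np.cos(t),-np.sin(t)],[np.sin(t),np.cos(t)]])
for z in (.0745,.086):
  for x in (-.092,.092): print(z,x,(proj(c,np.r_[ct+R@[x,0],z])-[240,140])*5)
E
```

```text
0.0745 -0.092 [586.8684 313.7212]
0.0745 0.092 [301.6789 160.9167]
0.086 -0.092 [587.7255 298.7474]
0.086 0.092 [300.71   145.7944]
```

Call:
move_arm(targets="-0.5 0.03 -0.6 0;0 0 -0.8 0;0 0 -0.8 0;0 0 -0.6 0;0 0 -0.4 0;0 0 0 0;0 0 0 0;0 0 0 0")

```text
time_s: 12.25
tcp_pos: [0.4487, 0.0184, 0.103]
ee_rot: [[-0.985, 0.172, 0.001], [0.172, 0.985, 0.0], [-0.001, 0.0, -1.0]]
wrist_force: [-0.6, 0.4, 0.5]
gripper_width: 0.405
gripper_force: 0.0
```

Both ends match the seated height to within about 1 px. Gripping the keeper and sliding it home.

Call:
move_arm(targets="0 0 0 0;0 0 0 0;0 0 0 0;0 0 0 0;0 0 0 0", gripper=5)

```text
time_s: 12.67
tcp_pos: [0.4479, 0.0183, 0.1031]
ee_rot: [[-0.985, 0.172, 0.001], [0.172, 0.985, 0.0], [-0.001, 0.0, -1.0]]
wrist_force: [-0.3, -0.4, 3.0]
gripper_width: 0.228
gripper_force: 30.0
```

Call:
move_arm(targets="0.2 -0.035 0 0;0.2 -0.035 0 0;0.2 -0.035 0 0;0.2 -0.035 0 0;0.2 -0.035 0 0;0.2 -0.035 0 0;0.2 -0.035 0 0;0.2 -0.035 0 0;0.2 -0.035 0 0;0 0 0 0")

```text
time_s: 13.5
tcp_pos: [0.4945, 0.01, 0.1031]
ee_rot: [[-0.985, 0.172, 0.002], [0.172, 0.985, -0.001], [-0.002, -0.0, -1.0]]
wrist_force: [0.2, -2.7, 4.5]
gripper_width: 0.226
gripper_force: 30.0
```

Call:
move_arm(targets="0.06 -0.01 0 0;0.06 -0.01 0 0;0.05 -0.01 0 0;0 0 0 0")

```text
time_s: 13.83
tcp_pos: [0.4972, 0.0094, 0.1031]
ee_rot: [[-0.985, 0.173, -0.0], [0.173, 0.985, -0.0], [0.0, -0.0, -1.0]]
wrist_force: [-2.7, -0.4, 7.1]
gripper_width: 0.228
gripper_force: 30.0
```

Travel is now about 50 mm. One more small nudge to confirm the stop.

Call:
move_arm(targets="0.06 -0.01 0 0;0.06 -0.01 0 0;0 0 0 0")

```text
time_s: 14.08
tcp_pos: [0.4972, 0.0093, 0.103]
ee_rot: [[-0.985, 0.173, -0.006], [0.173, 0.985, 0.0], [0.006, -0.001, -1.0]]
wrist_force: [-12.6, 5.5, 13.8]
gripper_width: 0.225
gripper_force: 30.0
```

Call:
move_arm(targets="-0.1 0.01 0 0;0 0 0 0;0 0 0 0")

```text
time_s: 14.33
tcp_pos: [0.4972, 0.0094, 0.103]
ee_rot: [[-0.985, 0.172, -0.001], [0.172, 0.985, -0.0], [0.001, -0.0, -1.0]]
wrist_force: [-3.5, 2.0, 6.8]
gripper_width: 0.229
gripper_force: 30.0
```

Call:
move_arm(targets="0 0 0 0;0 0 0 0;0 0 0 0;0 0 0 0;0 0 0.4 0;0 0 0.8 0;0 0 1 0;0 0 1 0;0 0 1 0;0 0 0 0", gripper=50)

```text
time_s: 15.17
tcp_pos: [0.5005, 0.0098, 0.2126]
ee_rot: [[-0.985, 0.171, 0.01], [0.171, 0.985, 0.002], [-0.01, 0.003, -1.0]]
wrist_force: [0.4, -0.0, 0.6]
gripper_width: 0.569
gripper_force: 0.0
```

Call:
move_arm(targets="-0.6 -1 0.3 0;-0.6 -1 0 0;-0.6 -1 0 0;-0.6 -1 0 0;-0.4 -1 0 0;0 -1 0 0;0 -1 0 0;0 -1 0 0;0 0 0 0;0 0 0 0")

```text
time_s: 16.0
tcp_pos: [0.427, -0.1915, 0.2143]
ee_rot: [[-0.985, 0.175, -0.001], [0.175, 0.985, 0.0], [0.001, 0.0, -1.0]]
wrist_force: [-0.1, 0.1, 0.1]
gripper_width: 0.571
gripper_force: 0.0
```

```bash
python3 - <<'E'
from h import *
s=sense();print(s["tcp_pos"],s["wrist_force"],s["time_s"])
a=capture("top")["image"][130:285,200:415]
b=capture("side")["image"][120:275,230:445]
cv2.imwrite("pics/f.png",np.hstack([cv2.resize(i,(400,576//2),interpolation=cv2.INTER_CUBIC) for i in (a,b)]))
E
```

```text
[ 0.427  -0.1915  0.2143] [-0.1465  0.0658  0.0809] 16.0
```

View pics/f.png

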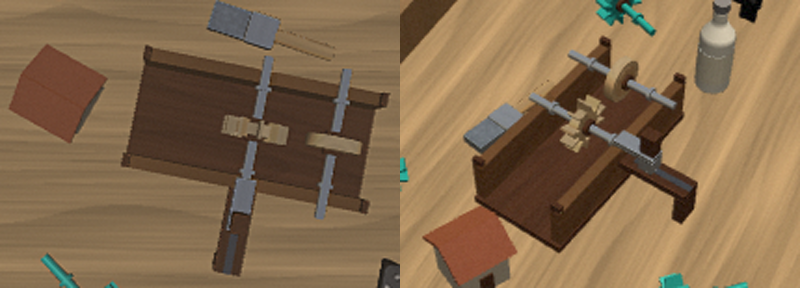

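The wheel lies in the notches, axle from (267,60) to (245,180), with the tongue over it. The disc axle at (347,70) and the other items have not moved.

```bash
python3 -c "
from station import *
print(finish_job())"
```

```text
the job is handed in; nothing more can be done
None
```

The job is handed in, with no verdict returned: the paddle wheel looks seated level in both notches, the keeper was slid in until it hit its stop, and the disc wheel, glue bottle, cottage and brush look unmoved.

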